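# Clamp the printing block under the spring flap of the carving board

## Task

Get the printing block ready for carving: press the yellow plate down with one fingertip so that the red spring flap stands open, and while you keep it open push the teal-faced block along its lane with the other fingertip, under the flap, until it is fully home against the dark stop at the far end. Then let the flap close so that it clamps the block, and move away. The block must stay down on the board all the way, never lifted, and the things standing about must not be shoved or knocked over.

Things in the scene. Friction and masses are not known exactly. Their poses are not given: they have to be found in the camera images.
- board: Plywood carving board fixed to the table, 240 x 136 x 12 mm; deck 12 mm above the table. Origin: at table height under the flap's hinge line; x along the lane to the stop, y left, z up. Board covers x -175..65, y -81..55 mm. The lane is the deck between two dark guide strips (8 mm high): y -73..-11, centre y -42 mm, open at the near end.
- stop (a point): Middle of the near face of the dark wooden stop that closes the far end of the lane, at deck height: board x 46, y -42, z 12 mm. The stop is 20 mm high and 70 mm wide; the block's far end must come up against it.
- flap (a joint): Flap angle, rad: 0 closed, grows as it opens, hard stop at 0.45. Red flap and yellow press plate are one rigid rocker; its hinge line lies along the board's x at board y 0, z 32 mm. Pressing the plate down opens it (about 4 N at first, 6 N fully open); released, it springs shut. At 0.35 or more the block passes under; resting on the block it reads about 0.19.
- flap_pad (a point): Middle of the underside of the black rubber pad (board x 8..42, y -38..-62 mm) under the red flap, which reaches right from the hinge over the lane (board x 4..46, y to -79 mm). Closed, the pad hangs 10 to 15 mm above the deck, too low for the 22 mm block; fully open it is 30 mm or more above the deck.
- press_plate (a point): Middle of the top of the yellow press plate, 145 x 30 mm, left of the hinge, board x -175..-30 mm: a fingertip pressing it can slide along x. Closed: point at board y 30, z 36 mm, plate sloping up to the left by 0.45 rad. Fully pressed: plate level, top at board y 14..44, z 22 mm (10 mm above the deck), so a second fingertip at the same height meets the block at half its height.
- block: Printing block, light wood with teal lino face on top, 90 (along x) x 54 x 22 mm, about 0.12 kg. Origin: centre of its underside; x is its long axis. Lies loose in the lane short of the flap, in line with it within 0.04 rad. Fully home its origin is at board x 1 mm and its near half stays outside the flap.
- thread_spool: Wooden spool of grey thread standing left of the board, 28 mm across, 40 mm high; leave alone. Origin: centre of underside.
- tea_tin: Low round tin right of the board, 86 mm across, 40 mm high; leave alone. Origin: centre of underside.
- swatch_pack: Flat pack of colour cards right of the board, 72 x 52 x 9 mm; leave alone. Origin: centre of underside.
- glue_stick: Glue stick with an orange cap standing behind the board, 25 mm across, 94 mm high; leave alone. Origin: centre of underside.
- mug: White mug far to the left, 92 x 127 x 95 mm; leave alone. Origin: centre of underside.
- paint_black: Paint bottle with a black cap far to the right, 48 mm across, 149 mm high; leave alone. Origin: centre of underside.
There are look-alikes about, which are no part of the job. Of the things shaped like the block, the wood one is meant.

How it is judged:
By the outcome, as a careful person would: the job done as asked, in the order asked, and still so for the second after the job is handed in, with the robot touching nothing.
It also fails if it takes over 45 s, if anything falls off the work surface, if the arm or the gripper's body presses on something with over 40 N, if the wrist force passes 120 N, or if a joint passes its speed limit or range.

## Robot

A 6-joint arm with a two-finger parallel gripper is mounted at the origin on a cart in front of the work surface, level with it; the furniture and walls round the work are solid. World frame = base frame: x ahead of the robot, y to its left, z up, the work surface at z = 0. Lengths are in m, angles in rad, forces in N, time in s.
With the tool pointing down it reaches from about 0.275 to 1 m from the base axis. Payload 8.4 kg.
Tool frame: the origin (TCP) lies on the centre line of the jaws, within the pads' length; the fingertips stand 17 mm ahead of it and the grasp point (between the pads) lies 2 mm behind it (bot.tcp_to_tips is the z of the fingertips in the tool frame, in m); z points along the fingers, y is the line along which they close (so a half turn about z gives the same grasp; the last joint's range is limited). The gripper opens to 85 mm and grips with 20 to 120 N. Pads are 22 mm wide; open, the fingers measure 114 mm over their backs; the gripper's body (76 mm by 85 mm) begins 54 mm behind the grasp point. The pads swing forward as they close: fully open they stand 13 mm farther back than shut.
Start: joints at [-1.307, 0.353, 1.633, -0, 1.155, -0.002], TCP at [0.164, -0.603, 0.248] pointing down, gripper open.
Joint ranges: [-2.63, 2.63], [-0.92, 2.1], [0.06, 2.66], [-1.3, 4.44], [0, 2.69], [-3.02, 3.02]. Speed limits (rad/s): [2.22, 2.22, 2.79, 3.14, 3.14, 3.14].

## Interface

Orientations are given as a unit quaternion [x, y, z, w].
In Python, from workcell import bot, hand, kinematics, get_obs, vision, hand_in gives the robot as it stands. The module is installed in compiled form; this text tells all that it offers. Calls block until the motion is done:
- bot.reach(position, orientation): joint-space move of the TCP to a pose.
- bot.servo_line(position, ori=None, velocity=0.15): straight line of the TCP; ori=None keeps the orientation; velocity is the mean speed in m/s.
- bot.goto_joints(angles): joint-space move.
- hand.move_gripper(opening, strength=None): finger opening in m; strength is the grip in N (None keeps the last); returns when the fingers have stopped.
- bot.dwell(seconds).
- kinematics.solve_ik(position, orientation): joint angles nearest the present ones, or None.
- get_obs(): the state.
- vision.read_camera(name): name is "side" or "top"; returns a dict with "frame" (480x640x3 uint8, red, green, blue), "intrinsics" (3x3 intrinsics, pixels), "view" (4x4, takes a point from world to camera coordinates). Camera axes: x right, y down, z forward; pixel columns grow to the right and rows downward; lengths in m; the calibration is good to about 2 mm. A picture is of the moment at which its call begins. There is no depth.
A pose or a line that the arm cannot do raises bot.IKError and nothing moves.
- hand_in(): hands the job in; it is judged then, once.
The state is a dict: "time_s": time; "joint_pos": joint angles; "joint_vel": joint speeds; "joint_efforts": joint torques, N m; "position": TCP position; "orientation": TCP orientation; "wrist_force": force on the tool from outside, world axes, zero at the start; "ft_torque": the same for the moment, N m; "gripper_width": finger opening in m; "grip_force": force on a finger pad.
Only numpy, scipy, OpenCV 4.12 (cv2) and the standard library are available. Lean on these libraries where they do the work, as an engineer would, in place of code of your own. Each camera call takes 0.05 s, during which the arm holds its last target. There are 200 camera calls.

## Working session

There is one attempt and no reset: what is moved stays moved. The work goes in short steps, each a Python script; the robot and the scene stay as the last script left them, time stands still between calls to the robot, and variables do not carry over. Pictures are saved under pics/ and viewed, at most 10 in all, crops included, and the job is handed in when it is done.

```bash
mkdir -p pics; python3 - <<'E'
from workcell import bot, hand, kinematics, get_obs, vision
import cv2
for n in("side","top"):
    d=vision.read_camera(n); cv2.imwrite(f"pics/{n}0.png",d["frame"][...,::-1]); print(n,d["intrinsics"].round(1).tolist(),d["view"].round(4).tolist())
o=get_obs(); print(o["time_s"],o["orientation"],bot.tcp_to_tips)
E
```

```text
side [[509.2, 0.0, 327.3], [0.0, 509.2, 230.9], [0.0, 0.0, 1.0]] [[0.9985, -0.0514, -0.0213, -0.557], [-0.047, -0.5747, -0.817, 0.0744], [0.0297, 0.8167, -0.5763, 1.2224], [0.0, 0.0, 0.0, 1.0]]
top [[538.2, 0.0, 326.6], [0.0, 538.2, 237.1], [0.0, 0.0, 1.0]] [[-0.0131, -0.9999, 0.0082, -0.0277], [-0.9831, 0.0114, -0.1829, 0.5704], [0.1828, -0.0104, -0.9831, 1.2306], [0.0, 0.0, 0.0, 1.0]]
0.1 [ 9.91183556e-01  1.32494195e-01 -7.22517925e-05 -6.64918368e-04] 0.017
```

View pics/top0.png

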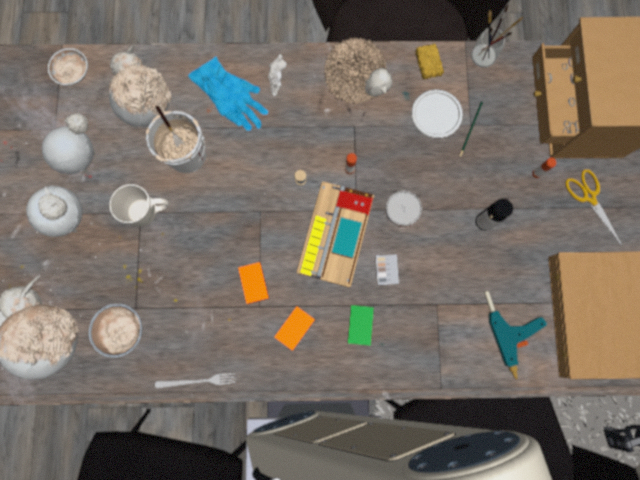

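View pics/side0.png

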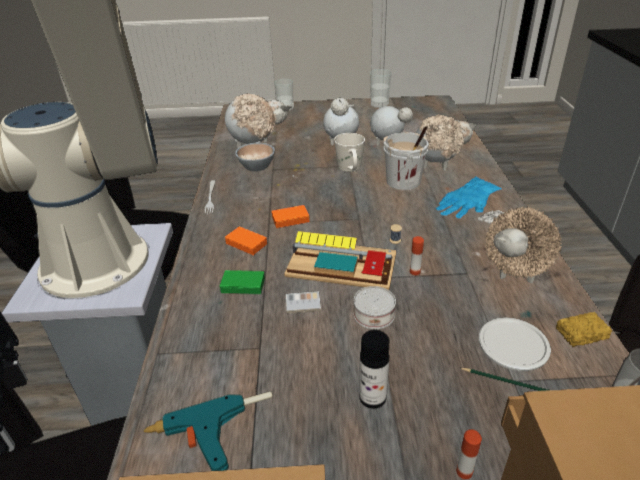

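The top view shows the board at about (337,233), with the yellow plate at (313,245), the red flap at (354,201) and the teal block at (347,238). Its lane runs up the image and slightly to the right. The side view agrees: plate (326,241), block (337,262), flap (374,263). The orange and green blocks are look-alikes.

```bash
cat > h.py <<'E'
from workcell import bot, hand, kinematics, get_obs, vision, hand_in
import cv2, numpy as np
R={"yellow":((24,150,120),(34,255,255)),"teal":((84,120,60),(98,255,200)),"red":((0,180,100),(4,255,255))}
ROI={"top":(290,175,385,290),"side":(280,225,402,292)}
def ray(d,px,z):
    V=d["view"];Rm=V[:3,:3];c=-Rm.T@V[:3,3]
    r=Rm.T@np.linalg.inv(d["intrinsics"])@np.array([px[0],px[1],1.]); return (c+r*(z-c[2])/r[2])[:2]
def rect(d,name,col):
    x0,y0,x1,y1=ROI[name]; im=cv2.cvtColor(d["frame"],cv2.COLOR_RGB2HSV)
    m=cv2.inRange(im,*map(np.array,R[col])); k=np.zeros_like(m);k[y0:y1,x0:x1]=m[y0:y1,x0:x1]
    if col=="yellow": k=cv2.morphologyEx(k,cv2.MORPH_CLOSE,np.ones((5,5)))
    n,l,s,c=cv2.connectedComponentsWithStats(k); i=1+s[1:,4].argmax()
    return np.argwhere(l==i)[:,::-1].astype(np.float32)
def meas(d,name,col,z):
    p=np.array([ray(d,q,z) for q in rect(d,name,col)])*1000
    (c,s,a)=cv2.minAreaRect(p.astype(np.float32))
    w,v=np.linalg.eigh(np.cov(p.T)); u=v[:,1]*np.sign(v[0,1])
    return p.mean(0),np.array(c),np.sort(s),np.arctan2(u[1],u[0]),len(p)
E
python3 - <<'E'
from h import *
for n in("top","side"):
    d=vision.read_camera(n)
    for c,z in(("yellow",.036),("teal",.034),("red",.036)):
        m=meas(d,n,c,z); print(n,c,*[np.round(x,3) for x in m])
    f=d["frame"]; x0,y0,x1,y1=ROI[n]; cv2.imwrite(f"pics/{n}1.png",cv2.resize(f[y0:y1,x0:x1,::-1],None,fx=5,fy=5,interpolation=2))
E
```

```text
top yellow [553.76   -1.163] [554.317  -1.439] [ 28.779 146.392] -0.271 695
top teal [572.651 -82.71 ] [572.926 -82.693] [49.183 85.629] -0.274 709
top red [ 660.887 -102.665] [ 661.001 -103.06 ] [41.563 78.855] 1.311 462
side yellow [555.065  -4.096] [553.225  -3.259] [ 45.638 146.684] -0.284 665
side teal [572.948 -86.172] [572.56  -85.741] [52.965 88.484] -0.275 571
side red [658.186 -99.646] [657.91  -98.408] [42.555 81.614] 1.309 397
```

View pics/top1.png

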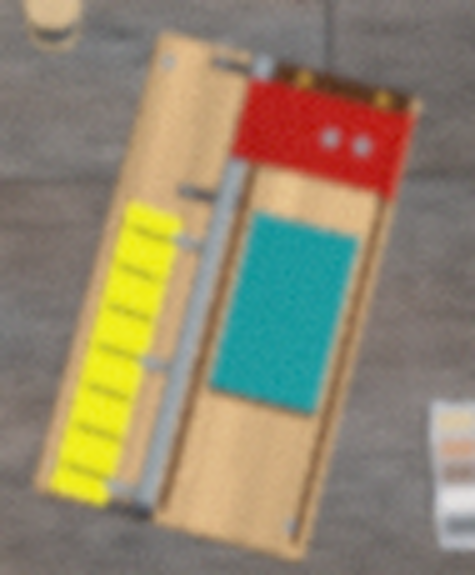

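```bash
cat >> h.py <<'E'
YAW=-0.27; O=np.array([.646,-.0585])
q0=np.array([np.cos(YAW/2),np.sin(YAW/2),0,0])
def W(x,y,z): # board mm -> world
    c,s=np.cos(YAW),np.sin(YAW); return [O[0]+(c*x-s*y)/1e3,O[1]+(s*x+c*y)/1e3,z/1e3]
def B(p):
    c,s=np.cos(YAW),np.sin(YAW); a,b=(np.array(p[:2])-O)*1e3; return np.round([c*a+s*b,-s*a+c*b,p[2]*1e3],1)
def F():
    o=get_obs(); f=o["wrist_force"]; c,s=np.cos(YAW),np.sin(YAW)
    return np.round([c*f[0]+s*f[1],-s*f[0]+c*f[1],f[2]],1)
def st(): o=get_obs(); print(round(o["time_s"],2),B(o["position"]),"F",F(),"w",round(o["gripper_width"],4))
E
python3 - <<'E'
from h import *
hand.move_gripper(.060); print(bot.tcp_to_tips)
bot.reach(W(-134,-6,150),q0); st(); bot.servo_line(W(-134,-6,85)); st(); print(get_obs()["joint_pos"])
for n in("top","side"):
    d=vision.read_camera(n);f=d["frame"]; x0,y0,x1,y1=ROI[n]; x0-=20;x1+=20;y0-=20;y1+=10;cv2.imwrite(f"pics/{n}2.png",cv2.resize(f[y0:y1,x0:x1,::-1],None,fx=4.5,fy=4.5,interpolation=2)[:600,:800])
E
```

```text
0.017
2.99 [-133.7   -6.5  150.1] F [-0.1 -0.2  0.6] w 0.0597
3.58 [-133.7   -6.2   85.2] F [ 0.8 -0.2 -0.2] w 0.0599
[-5.86829110e-02  4.09064038e-01  1.99188696e+00  2.66226610e-05
  7.40696149e-01  1.78251170e+00]
```

View pics/side2.png

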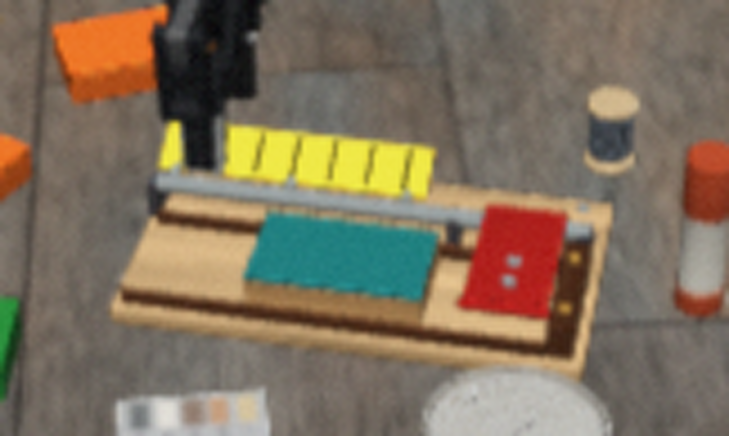

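The lane finger's tip is at crop (203,168), which is image (305,242). I'll check its height against the projection, then go down feeling for the plate.

```bash
python3 - <<'E'
from h import *
d=vision.read_camera("side")
for y in(-43,):
  for z in(58,63,68,73,80):
    p=d["view"]@np.r_[W(-134,y,z),1]; p=d["intrinsics"]@p[:3]; print(z,(p[:2]/p[2]).round(1))
for z in (74,68,64,61,58,55,52): 
    bot.servo_line(W(-134,-6,z),velocity=.05); bot.dwell(.1); st()
    if F()[2]>1.5: break
E
```

```text
58 [305.1 248.6]
63 [305.  246.9]
68 [304.9 245.1]
73 [304.8 243.3]
80 [304.6 240.8]
4.19 [-134.1   -6.    73.9] F [ 1.   0.4 -1.1] w 0.0601
4.56 [-134.    -6.    67.9] F [-0.1  0.4  0.2] w 0.0601
4.91 [-134.    -6.    63.9] F [0.7 0.6 0.3] w 0.0603
5.26 [-134.   -6.   61.] F [-0.5 -0.4 -0.1] w 0.0599
5.61 [-134.    -6.    57.9] F [0.2 0.9 0.4] w 0.0599
5.96 [-134.    -6.    54.9] F [-0.3 -0.2  0.5] w 0.06
6.31 [-134.    -6.    51.9] F [-0.1  0.9 -0.6] w 0.0601
```

```bash
python3 - <<'E'
from h import *
for z in (50,48,46,44,42,40,38,36,34,32): 
    bot.servo_line(W(-134,-6,z),velocity=.05); bot.dwell(.15); st()
    if F()[2]>7: break
d=vision.read_camera("side");f=d["frame"]; x0,y0,x1,y1=ROI["side"]; x0-=20;x1+=20;y0-=20;y1+=10;cv2.imwrite("pics/side3.png",cv2.resize(f[y0:y1,x0:x1,::-1],None,fx=4.5,fy=4.5,interpolation=2)[:600,:800])
E
```

```text
6.71 [-134.   -6.   50.] F [-0.7 -0.4  0.1] w 0.06
7.11 [-134.   -6.   48.] F [-0.   0.4 -0.5] w 0.0599
7.51 [-133.8   -5.9   46.2] F [-0.1  0.3  2.4] w 0.0601
7.91 [-133.8   -5.9   44.1] F [0.4 1.7 3.8] w 0.06
8.31 [-133.8   -5.9   42.1] F [1.7 1.6 3.8] w 0.0599
8.71 [-133.8   -6.    40.1] F [1.3 0.  4.8] w 0.06
9.11 [-133.8   -6.2   38.1] F [ 2.3 -2.2  5.9] w 0.0602
9.51 [-133.9   -6.4   36.2] F [ 2.2 -3.4  6.3] w 0.0603
9.91 [-133.9   -6.5   34.2] F [ 1.9 -6.1  7.3] w 0.0601
```

View pics/side3.png

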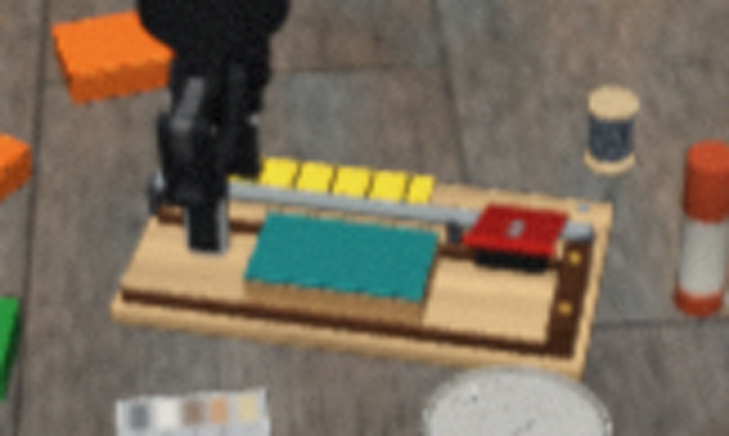

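The plate is nearly down and the flap is opening, with its pad showing under it at crop (510,262). The lane finger is in the lane behind the block at (208,250). I'll press on to the hard stop.

```bash
python3 - <<'E'
from h import *
for z in (33,32,31,30,29,28): 
    bot.servo_line(W(-134,-6,z),velocity=.05); bot.dwell(.15); st()
    if F()[2]>11: break
E
```

```text
10.36 [-133.9   -6.7   33.6] F [ 1.  -6.7 12.9] w 0.0602
```

```bash
python3 - <<'E'
from h import *
for x in (-126,-115,-105,-95,-85,-75,-68): 
    bot.servo_line(W(x,-8,33.2),velocity=.04); st()
    f=F()
    if f[2]>20 or f[2]<3.5 or abs(f[0])>14: print("halt"); break
for n in("top","side"):
    d=vision.read_camera(n); print(n,[B(np.r_[meas(d,n,"teal",.034)[1]/1e3,.034])])
f=d["frame"]; x0,y0,x1,y1=ROI["side"]; x0-=20;x1+=20;y0-=20;y1+=10;cv2.imwrite("pics/side4.png",cv2.resize(f[y0:y1,x0:x1,::-1],None,fx=4.5,fy=4.5,interpolation=2)[:600,:800])
E
```

```text
10.72 [-128.5   -8.2   33.4] F [-8.4  0.2 18.6] w 0.0601
11.14 [-118.3   -8.3   33.3] F [-10.5  -0.7  22.5] w 0.0599
haltTraceback (most recent call last):
  File "<stdin>", line 7, in <module>
  File "h.py", line 15, in meas
    p=np.array([ray(d,q,z) for q in rect(d,name,col)])*1000
                                    ~~~~^^^^^^^^^^^^
  File "h.py", line 12, in rect
    n,l,s,c=cv2.connectedComponentsWithStats(k); i=1+s[1:,4].argmax()
                                                     ~~~~~~~~~~~~~~^^
ValueError: attempt to get argmax of an empty sequence
```

```bash
python3 - <<'E'
from h import *
z=33.8
bot.servo_line(W(-115,-8,z),velocity=.04); st()
for x in (-105,-95,-85,-75,-68): 
    bot.servo_line(W(x,-8,z),velocity=.04); st()
    f=F()
    if f[2]>25 or f[2]<3.5 or abs(f[0])>16: print("halt"); break
    z+= -.2 if f[2]<7 else .2 if f[2]>12 else 0
d=vision.read_camera("side")
f=d["frame"]; x0,y0,x1,y1=ROI["side"]; x0-=20;x1+=20;y0-=20;y1+=10;cv2.imwrite("pics/side4.png",cv2.resize(f[y0:y1,x0:x1,::-1],None,fx=4.5,fy=4.5,interpolation=2)[:600,:800])
print([B(np.r_[meas(d,"side","teal",.034)[1]/1e3,.034])])
E
```

```text
11.44 [-118.1   -8.3   33.6] F [-8.8 -1.  15.2] w 0.0601
11.84 [-107.9   -8.4   33.6] F [-7.7 -0.5 14.1] w 0.0599
12.24 [-97.5  -8.3  33.7] F [-6.   0.3 11. ] w 0.0599
12.64 [-87.6  -8.3  33.7] F [-7.  -0.2 10.8] w 0.0599
13.04 [-77.6  -8.3  33.8] F [-6.6 -1.1 11.1] w 0.06
13.37 [-70.7  -8.3  33.8] F [-6.5 -1.  11.1] w 0.0601
[array([-15.1, -43.8,  34. ])]
```

View pics/side4.png

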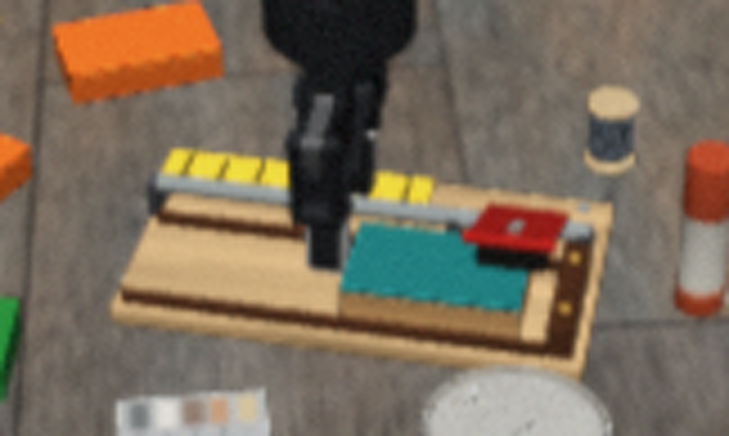

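The block is down flat and sliding under the open flap. Its far end is at crop (525,320), still about 15 mm short of the stop at (555,330). I'll push on in small steps until the force rises.

```bash
python3 - <<'E'
from h import *
x=-68
while x<-46:
    x+=2 if x<-62 else 1
    bot.servo_line(W(x,-8,34),velocity=.03); f=F(); st()
    if f[0]<-18 or f[2]<3.5: break
bot.dwell(.2); st()
d=vision.read_camera("side")
f=d["frame"]; x0,y0,x1,y1=ROI["side"]; x0-=20;x1+=20;y0-=20;y1+=10;cv2.imwrite("pics/side5.png",cv2.resize(f[y0:y1,x0:x1,::-1],None,fx=4.5,fy=4.5,interpolation=2)[:600,:800])
E
```

```text
13.67 [-69.3  -8.3  33.7] F [-9.2 -0.1 13.7] w 0.06
13.92 [-67.5  -8.3  33.7] F [-9.2 -0.1 14.1] w 0.0602
14.17 [-65.4  -8.3  33.7] F [-9.3  0.1 14.4] w 0.0596
14.42 [-65.3  -8.3  33.6] F [-12.1   0.8  17.4] w 0.0602
14.67 [-65.2  -8.3  33.6] F [-15.5   0.3  19.9] w 0.0602
14.92 [-62.7  -8.3  33.7] F [-11.3   0.1  15.7] w 0.0598
15.17 [-62.6  -8.3  33.6] F [-13.9   0.3  18.7] w 0.0602
15.42 [-60.7  -8.3  33.7] F [-10.6  -1.   14.3] w 0.0601
15.67 [-60.6  -8.3  33.6] F [-13.5   1.2  18.4] w 0.0601
15.92 [-60.5  -8.3  33.6] F [-16.9   0.9  20.5] w 0.0601
16.17 [-57.7  -8.2  33.7] F [-8.7 -0.3 14.7] w 0.06
16.42 [-57.6  -8.3  33.6] F [-13.7   0.6  18.3] w 0.0597
16.67 [-56.5  -8.2  33.7] F [-13.2   0.1  17.5] w 0.0602
16.92 [-56.4  -8.3  33.6] F [-16.8  -0.1  21. ] w 0.06
17.17 [-56.3  -8.3  33.6] F [-19.5   1.   24.2] w 0.0601
17.37 [-56.4  -8.3  33.6] F [-19.2   2.6  23.7] w 0.0604
```

View pics/side5.png

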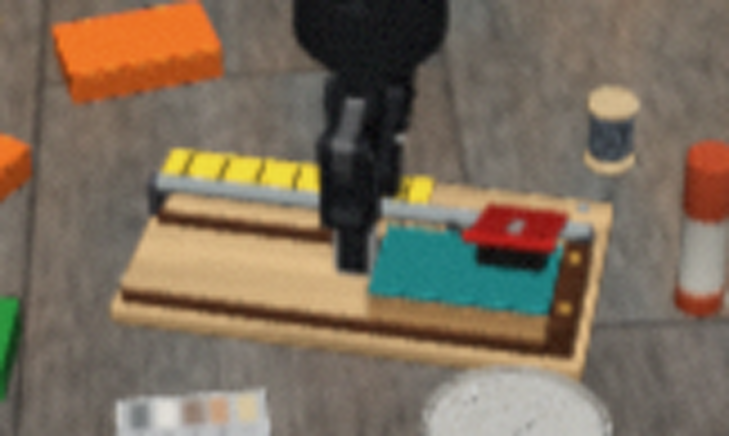

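It looks home, but the plate friction blurs the force reading. I'll ease the downward press and confirm with a firmer push.

```bash
python3 - <<'E'
from h import *
for x,z in ((-50,34.8),(-48,35),(-46,35.2),(-44,35.4),(-42,35.6)):
    bot.servo_line(W(x,-8,z),velocity=.03); bot.dwell(.1); f=F(); st()
    if f[0]<-30 or f[2]<5: break
d=vision.read_camera("side"); print([B(np.r_[meas(d,"side","teal",.034)[1]/1e3,.034])])
E
```

```text
17.77 [-56.3  -8.2  33.7] F [-17.9   1.3  16. ] w 0.0601
18.12 [-56.2  -8.3  33.7] F [-22.1   2.7  20. ] w 0.0597
18.47 [-56.1  -8.3  33.6] F [-28.4   3.7  24.4] w 0.0599
18.82 [-56.   -8.3  33.6] F [-35.    3.9  29.2] w 0.0602
[array([ -0.6, -43.6,  34. ])]
```

```bash
python3 - <<'E'
from h import *
bot.servo_line(W(-56,-8,33.9),velocity=.04); st()
bot.servo_line(W(-64,-8,33.6),velocity=.04); st()
bot.servo_line(W(-66,-8,48),velocity=.03); st()
bot.servo_line(W(-70,-8,110),velocity=.08); bot.servo_line(W(-90,-8,200),velocity=.15); st()
bot.reach([.35,-.35,.3],q0); bot.dwell(.3);st()
for n in("top","side"):
    d=vision.read_camera(n); print(n,B(np.r_[meas(d,n,"teal",.034)[1]/1e3,.034])); f=d["frame"]; x0,y0,x1,y1=ROI[n]; x0-=20;x1+=20;y0-=20;y1+=10;cv2.imwrite(f"pics/{n}6.png",cv2.resize(f[y0:y1,x0:x1,::-1],None,fx=4,fy=4,interpolation=2)[:600,:800])
E
```

```text
19.32 [-56.7  -8.1  34.1] F [-1.5 -0.5  6.3] w 0.0598
19.67 [-63.5  -7.9  34.1] F [ 1.9 -0.7  6. ] w 0.06
20.3 [-66.5  -8.1  47.8] F [ 0.8 -0.4  0.9] w 0.0601
21.99 [-90.4  -8.1 199.3] F [-0.  -0.1 -1. ] w 0.06
23.73 [-207.2 -359.4  299.8] F [-0.3  0.4 -0.8] w 0.06
top [-20.3 -41.8  34. ]
side [ -0.6 -43.4  34. ]
```

View pics/side6.png

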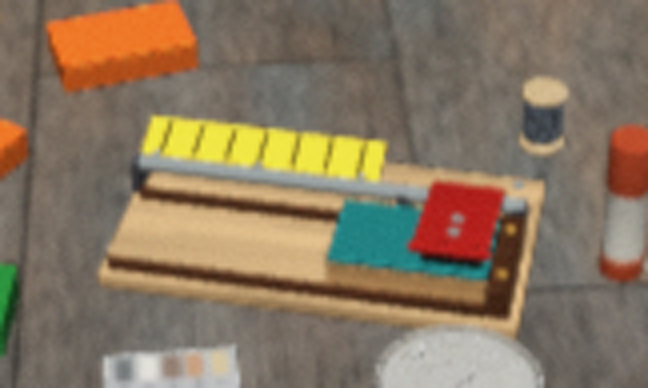

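View pics/top6.png

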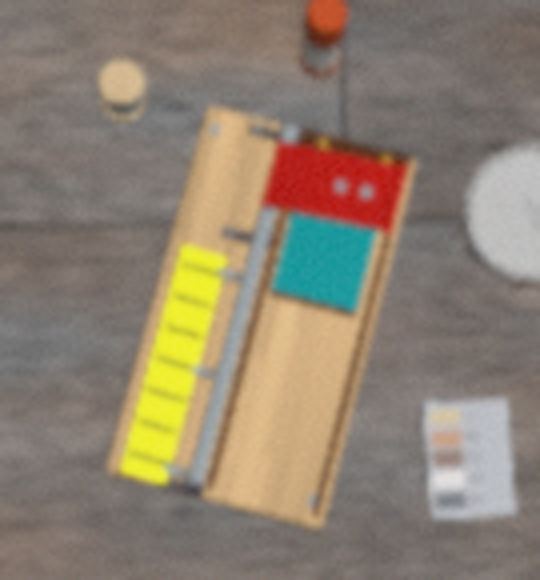

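The block is against the stop (far end at side crop (490,290)), with the red flap resting on it at (458,222). The spool, tin, swatch pack and glue stick are where they were, and the arm is clear.

```bash
python3 -c "
from workcell import hand_in
print(hand_in())"
```

```text
the job is handed in; nothing more can be done
None
```

The block is fully home against the stop and clamped under the closed flap, nothing nearby was disturbed, the arm is clear, and the job was handed in at about 24 s.

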